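Find the steel-cored cartridge and present it over the inspection mirror

TASK

Pull the drawer out to its stop, then lift each of the two look-alike brass cartridges standing in it in turn to feel which one is heavier (it has the steel core). Leave the lighter one standing upright in the open drawer and finish while still holding the heavier one in the gripper, upright and still over the middle of the round inspection mirror, about 10 cm above the glass: do not put it down or let it go. Tip neither cartridge over, and do not shift the beaker, brush and bottle on the bench.

Things in the scene. Friction and masses are not known exactly. Their poses are not given: they have to be found in the camera images.
- cabinet_drawer0 (a joint): How far the drawer is out (m): 0 shut, 0.1656 at its stop. It starts 0 to 20 mm out, slides with about 1 N of friction plus light damping, and stays where it is left.
- cabinet_drawer0_handle (a point): Middle of the steel bar handle of the drawer in a fixed grey bench unit (240 x 300 x 114 mm tall; carton and can on the rear of its top). Round level bar about 10 mm thick, 120 mm long along its own y, 35 mm in front of the drawer face, 76 mm above the bench. Own -x points straight out of the unit (the pull direction); moves with the drawer.
- drawer_floor (a point): Point on the drawer's inner floor, mid-width, 47 mm behind the inner face of its front, 22 mm above the bench, axes as the handle's; moves with the drawer. Inside 195 (x) by 258 mm (y); walls 70 mm, front about 80 mm above the floor. Fully out, the unit covers x above 110 mm. The cartridges stand near x 0 to 40, y +60 and -60 mm, ride along; a jar (45 mm tall) and a collar stand behind them.
- cartridge_1: One of two look-alike sealed brass cartridges flange down in the drawer: flange 52 mm diameter, 7 mm thick; barrel above it 44 mm diameter; 63 mm tall overall. One has a steel core inside (0.46 to 0.63 kg in all), the other a plastic core (0.19 to 0.28 kg); which is which changes each time. The core can shift 2 mm inside. Origin: centre of the underside, z up the barrel.
- cartridge_2: One of two look-alike sealed brass cartridges flange down in the drawer: flange 52 mm diameter, 7 mm thick; barrel above it 44 mm diameter; 63 mm tall overall. One has a steel core inside (0.46 to 0.63 kg in all), the other a plastic core (0.19 to 0.28 kg); which is which changes each time. The core can shift 2 mm inside. Origin: centre of the underside, z up the barrel.
- mirror: Round inspection mirror lying on the bench, fixed: black base 110 mm diameter, 96 mm glass disc, glass surface 12 mm above the bench. Origin: centre of its underside, z up.
- beaker: Glass beaker 68 mm diameter, 80 mm tall, standing on the bench, not to be used. Origin: centre of its underside.
- brush: Hand brush lying on the bench, not to be used. Origin: on its underside at about the middle.
- bottle: White bottle 60 mm diameter, 150 mm tall, standing on the bench, not to be used. Origin: centre of its underside.
Not all that is in view belongs to the job. There is more than one size of the mirror; the one meant has the size given above.

How it is judged (in metres and radians):
On the way, in this order (a step that is already met when the one before it is completed fails the run):
1. the drawer is pulled out to its stop (to within 10 mm) (value of joint cabinet_drawer0 above 0.1556 m), for 0.2 s.
2. the lighter cartridge is lifted at least 15 mm off the drawer floor while the heavier (over 3.6 N) stands in the drawer; if the heavier was tried before, it is taken again afterwards (((z of cartridge_1 in the frame of drawer_floor above 0.015 m and contact force between cartridge_2 and cabinet_drawer0 above 3.6 N) or (z of cartridge_2 in the frame of drawer_floor above 0.015 m and contact force between cartridge_1 and cabinet_drawer0 above 3.6 N))), for 0.2 s.
3. the heavier cartridge is lifted at least 15 mm off the drawer floor while the lighter (under 3.6 N) stands let go in the drawer (((z of cartridge_1 in the frame of drawer_floor above 0.015 m and z of cartridge_2 in the frame of drawer_floor between -0.006 and 0.008 m and x of cartridge_2 in the frame of drawer_floor between -0.05 and 0.15 m and y of cartridge_2 in the frame of drawer_floor between -0.13 and 0.13 m and contact force between cartridge_2 and the fingers below 0.1 N and contact force between cartridge_2 and cabinet_drawer0 between 1 and 3.6 N) or (z of cartridge_2 in the frame of drawer_floor above 0.015 m and z of cartridge_1 in the frame of drawer_floor between -0.006 and 0.008 m and x of cartridge_1 in the frame of drawer_floor between -0.05 and 0.15 m and y of cartridge_1 in the frame of drawer_floor between -0.13 and 0.13 m and contact force between cartridge_1 and the fingers below 0.1 N and contact force between cartridge_1 and cabinet_drawer0 between 1 and 3.6 N))), for 0.2 s.
At the end, for the whole second after the job is handed in: The gripper holds the heavier cartridge upright (11 degrees), still, within 30 mm of the mirror's axis, its underside 50 to 170 mm above the glass; the lighter stands released, upright on the drawer floor; drawer within 20 mm of its stop; beaker, brush, bottle within 30 mm of their start (((horizontal distance between cartridge_1 and mirror below 0.03 m and z of cartridge_1 in the frame of mirror between 0.062 and 0.182 m and angle between cartridge_1's own z axis and vertical below 0.2 rad and linear speed of each of cartridge_1, cartridge_2 below 0.03 m/s and contact force between cartridge_1 and the fingers above 1 N and z of cartridge_2 in the frame of drawer_floor between -0.006 and 0.008 m and x of cartridge_2 in the frame of drawer_floor between -0.05 and 0.15 m and y of cartridge_2 in the frame of drawer_floor between -0.13 and 0.13 m and contact force between cartridge_2 and the fingers below 0.1 N and contact force between cartridge_2 and cabinet_drawer0 between 1 and 3.6 N and angle between cartridge_2's own z axis and vertical below 0.12 rad and contact force between cartridge_2 and the arm below 0.1 N) or (horizontal distance between cartridge_2 and mirror below 0.03 m and z of cartridge_2 in the frame of mirror between 0.062 and 0.182 m and angle between cartridge_2's own z axis and vertical below 0.2 rad and linear speed of each of cartridge_2, cartridge_1 below 0.03 m/s and contact force between cartridge_2 and the fingers above 1 N and z of cartridge_1 in the frame of drawer_floor between -0.006 and 0.008 m and x of cartridge_1 in the frame of drawer_floor between -0.05 and 0.15 m and y of cartridge_1 in the frame of drawer_floor between -0.13 and 0.13 m and contact force between cartridge_1 and the fingers below 0.1 N and contact force between cartridge_1 and cabinet_drawer0 between 1 and 3.6 N and angle between cartridge_1's own z axis and vertical below 0.12 rad and contact force between cartridge_1 and the arm below 0.1 N)) and value of joint cabinet_drawer0 above 0.1456 m and distance of each of beaker, brush, bottle from where it was at the start of the episode below 0.03 m); the arm keeps its last pose, push and grip.
It fails at once if a cartridge is tipped over (more than 40 degrees) (angle between any of cartridge_1, cartridge_2's own z axis and vertical above 0.7 rad).
It fails at once if beaker, brush or bottle is shifted by more than 30 mm (distance of any of beaker, brush, bottle from where it was at the start of the episode above 0.03 m).
It also fails if it takes over 72 s, if anything falls off the work surface, if the arm or the gripper's body presses on something with over 40 N, if the wrist force passes 120 N, or if a joint passes its speed limit or range.

ROBOT

A 6-joint arm with a two-finger parallel gripper is mounted at the origin on the work surface. World frame = base frame: x ahead of the robot, y to its left, z up, the work surface at z = 0. Lengths are in mm, angles in rad, forces in N, time in s.
With the tool pointing down it reaches from about 275 to 725 mm from the base axis. Payload 15.9 kg.
Tool frame: the origin (TCP) lies midway between the tips of the shut fingers; the grasp point (between the pads) lies grasp_offset behind it (grasp_offset is the distance from the TCP to the grasp point, in mm); z points along the fingers, y is the line along which they close (so a half turn about z gives the same grasp; the last joint's range is limited). The gripper opens to 85 mm and grips with 20 to 120 N. Pads are 22 mm wide; open, the fingers measure 114 mm over their backs; the gripper's body (76 mm by 85 mm) begins 54 mm behind the grasp point. The pads swing forward as they close: fully open they stand 13 mm farther back than shut.
Start: joints at [-1.338, 0.213, -0.034, 1.323, 0, 1.571], TCP at [115.346, -486.498, 231.306] pointing down, gripper open.
Joint ranges: [-2.98, 2.98], [-0.74, 1.72], [-1.14, 1.35], [-2.1, 2.04], [-1.57, 1.44], [-3.14, 3.14]. Speed limits (rad/s): [1.89, 1.89, 2.39, 2.57, 3.14, 3.14].

INTERFACE

Orientations are given as [roll, pitch, yaw] about the fixed x, y, z axes, in that order (R = Rz(yaw) Ry(pitch) Rx(roll)).
In Python, from station import * gives the robot as it stands.
- The arm moves only by the shell command python3 -m pendant 'ROWS' [OPENING] [FORCE]. ROWS is JSON, one flat list of numbers, 4 for each row, row after row: the shift along the tool's x, y, z in mm, then the turn about the tool's z in degrees. In form: [tx, ty, tz, twist, tx, ty, tz, twist, ...]. A call has exactly 8 rows; each row is the pose to reach, as a shift and turn from the pose commanded when the call began, along the tool's axes at that moment; what a row does not reach only later rows make up. A row lasts 1/8 s, in which the tool goes at most 62.5 mm and 10.7 degrees, less where a joint would pass 70% of its speed; a pose out of reach is approached as far as the arm can. A call with a gripper value outside its range is refused whole. OPENING is the opening, from 0 (shut) to 1 (fully open), set as the call begins (- or left out, the last holds). The fingers move at their own pace and stop on an object; FORCE is the grip in N (left out, the last holds). Time passes only in rows, so rows that repeat a pose let the fingers close, or fill a call up. It gives the time, the measured TCP pose, the force, the opening and the grip force at its end, in the units of the state.
- get_state(): the state, without advancing time (a new reading comes with each control period).
- camera(name): name is "side" or "top" or "wrist"; returns the picture (420x560x3 uint8, blue, green, red); there is no depth.
- camera_info(name): a dict with "K" (3x3 intrinsics, pixels), "extrinsics" (4x4, takes a point from world to camera coordinates). Camera axes: x right, y down, z forward; pixel columns grow to the right and rows downward; lengths in mm; the calibration is good to about 2 mm. A picture is of the moment at which its call begins: read the wrist's pose just before it. camera_info takes no time and is no camera call; for the wrist camera it gives the pose at the moment of the call.
- hand_in(): hands the job in; it is judged then, once.
The state is a dict: "time_s": time; "qpos": joint angles; "dq": joint speeds; "joint_efforts": joint torques, N m; "tcp_pos": TCP position; "eef_rot": TCP orientation; "wrist_force": force on the tool from outside, world axes, zero at the start; "moment": the same for the moment, N m; "gripper_width": finger opening in mm; "finger_force": force on a finger pad.
Only numpy, scipy, OpenCV 4.12 (cv2) and the standard library are available. Lean on these libraries where they do the work, as an engineer would, in place of code of your own. Each camera call takes 0.05 s, during which the arm holds its last target. There are 200 camera calls.

## Working session

There is one attempt and no reset: what is moved stays moved. The work goes in short steps, Python scripts to look and compute and a shell command to move; the robot and the scene stay as the last step left them, time stands still between calls to the robot, and variables do not carry over. Pictures are saved under pics/ and viewed, at most 14 in all, crops included, and the job is handed in when it is done.

```bash
mkdir -p pics; ls
python3 - <<'E'
from station import *
import cv2,numpy as np
s=get_state();print(s)
a=camera("top");b=camera("side")
cv2.imwrite("pics/top0.png",a);cv2.imwrite("pics/side0.png",b)
for n in("top","side"):
  i=camera_info(n);print(n,np.round(i["K"],1).tolist(),np.round(i["extrinsics"],3).tolist())
E
```

```text
pics
{'time_s': 0.0, 'qpos': array([-1.33798569e+00,  2.13359007e-01, -3.50833954e-02,  1.32350714e+00,
        7.36390552e-06,  1.57081726e+00]), 'dq': array([ 1.51123543e-04,  2.05618086e-05, -7.81208309e-04, -1.69637990e-03,
       -4.49911553e-04, -4.75530054e-04]), 'joint_efforts': array([-5.93054225e-03, -6.86153769e+01,  4.87129390e+01,  1.72273046e-02,
       -3.71664773e-04,  2.02707270e-05]), 'tcp_pos': array([ 115.27659422, -486.16331374,  230.80510276]), 'eef_rot': array([-3.14043944e+00, -7.33976553e-06,  2.32789699e-01]), 'wrist_force': array([ 0.37380806,  0.47610025, -0.05168909]), 'moment': array([-0.02589585,  0.02047808,  0.00258608]), 'finger_force': 0.0, 'gripper_width': 85.6487116610745}
top [[405.3, 0.0, 276.2], [0.0, 405.3, 209.2], [0.0, 0.0, 1.0]] [[0.021, -1.0, 0.005, 23.784], [-0.998, -0.021, -0.055, 553.7], [0.055, -0.004, -0.998, 1214.625], [0.0, 0.0, 0.0, 1.0]]
side [[495.6, 0.0, 281.4], [0.0, 495.6, 210.4], [0.0, 0.0, 1.0]] [[-0.75, -0.662, -0.02, 440.819], [-0.363, 0.436, -0.824, 252.055], [0.554, -0.61, -0.567, 1271.824], [0.0, 0.0, 0.0, 1.0]]
```

View pics/top0.png

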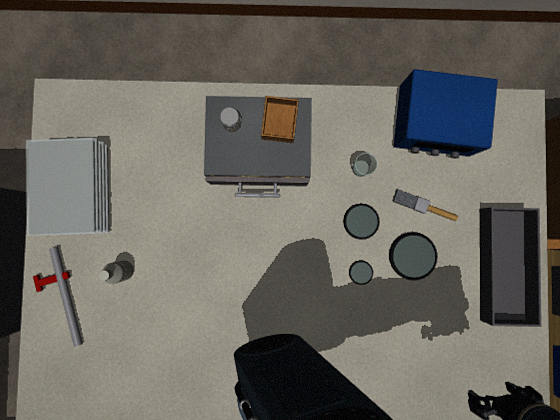

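View pics/side0.png

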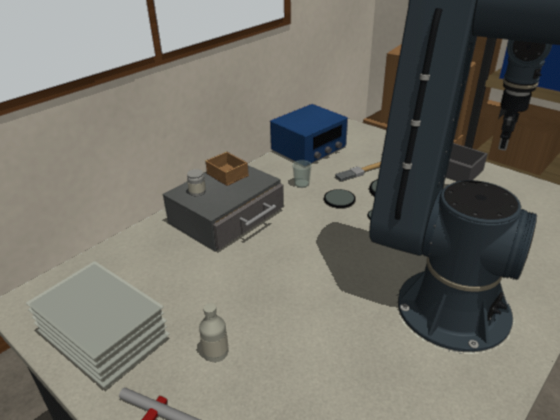

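Top view: the unit's handle is at about (258,192), the cabinet top spans columns 205-311 and rows 97-185, the beaker is at (363,163), the brush at (425,205), and the bottle at (118,270). There are three mirror candidates: (361,221) about 36 px, (413,256) about 48 px, and (361,272) about 24 px. At 0.334 px/mm, 110 mm is 37 px, so (361,221) fits. I'll measure it and confirm with a crop.

```bash
cat > h.py <<'E'
import numpy as np, cv2
from station import *
def cast(info,uv,z):
    K=np.array(info["K"]);E=np.array(info["extrinsics"]);R,t=E[:3,:3],E[:3,3]
    uv=np.atleast_2d(uv).astype(float)
    d=(R.T@np.linalg.inv(K)@np.c_[uv,np.ones(len(uv))].T).T
    c=-R.T@t
    return c+d*((z-c[2])/d[:,2])[:,None]
def tri(i1,p1,i2,p2):
    P=[np.array(i["K"])@np.array(i["extrinsics"])[:3] for i in(i1,i2)]
    X=cv2.triangulatePoints(P[0],P[1],np.array(p1,float).reshape(2,1),np.array(p2,float).reshape(2,1))
    return (X[:3]/X[3]).ravel()
def proj(i,X):
    p=np.array(i["K"])@(np.array(i["extrinsics"])@np.append(X,1))[:3]; return p[:2]/p[2]
E
python3 - <<'E'
from h import *
a=cv2.imread("pics/top0.png");ti=camera_info("top")
g=cv2.cvtColor(a,cv2.COLOR_BGR2GRAY)
# mirrors: dark rims
m=(g<50).astype(np.uint8)*255
cs,_=cv2.findContours(m,cv2.RETR_EXTERNAL,cv2.CHAIN_APPROX_NONE)
for c in cs:
    x,y,w,h=cv2.boundingRect(c)
    if 340<x<440 and 190<y<290 and w>15 and h>15:
        (u,v),(p,q),_=cv2.fitEllipse(c)
        print("mirror",round(u),round(v),round(p),round(q),cast(ti,[[u,v]],8).round(),"dia mm",cast(ti,[[u+p/2,v],[u-p/2,v]],8).round()[:,1])
# cabinet top edges
print(cast(ti,[[205,97],[311,97],[311,178],[205,178]],114).round())
# handle bright bar
hsv=g[185:202,225:290]; print(hsv[:, ::4])
crop=cv2.resize(a[90:300,190:440],None,fx=2.8,fy=2.8,interpolation=cv2.INTER_CUBIC);cv2.imwrite("pics/c1.png",crop)
E
```

```text
mirror 360 272 23 24 [[ 368. -224.    8.]] dia mm [-258. -189.]
mirror 413 256 46 48 [[ 421. -382.    8.]] dia mm [-452. -311.]
mirror 361 221 34 35 [[ 523. -223.    8.]] dia mm [-276. -171.]
[[862. 244. 114.]
 [868. -56. 114.]
 [637. -60. 114.]
 [631. 237. 114.]]
[[136 127 136 107  53 114 105  89  92  93  80  81  74  70  63  58  65]
 [151 154 151 164  60 158 160 163 169 160 169 164 145 159 135 135 136]
 [146 148 148 145  59 152 157 154 161 160 155 158 135 151 152 150 159]
 [151 150 151 136  54 133 137 134 139 139 144 132 124 139 148 151 153]
 [146 151 148 138  62  62  62  65  74  61  68  63  72  62 162 148 146]
 [148 152 142 137  56  79  69  70  80  78  67  66  77  63 156 151 150]
 [142 143 140 141  76 100  72  69  75  79 107 100 104  63 158 154 147]
 [146 144 145 132 112 131  81  76  75  74 154 147 142  85 150 143 152]
 [145 145 151  89  78  83  99  95  89  91 100 101 105 115 148 149 153]
 [151 141 147 124 129 127 127 129 126 103 115 114 103  99 154 151 149]
 [153 145 144 142 152 153 159 160 159 115 151 155 133 134 155 156 149]
 [153 137 151 111 119 100 104 110 105 106 107 105 112 114 149 157 149]
 [155 136 149 154 152 121 121 130 124 108 106 118 117 107 147 152 151]
 [148 139 148 152 148 156 160 155 149 157 151 155 149 151 153 151 152]
 [152 147 149 147 147 147 148 156 148 155 146 147 147 149 156 153 150]
 [145 149 144 144 146 146 145 148 147 151 141 143 146 143 153 152 144]
 [145 150 142 148 145 143 144 148 144 148 144 140 145 152 154 150 154]]
```

View pics/c1.png

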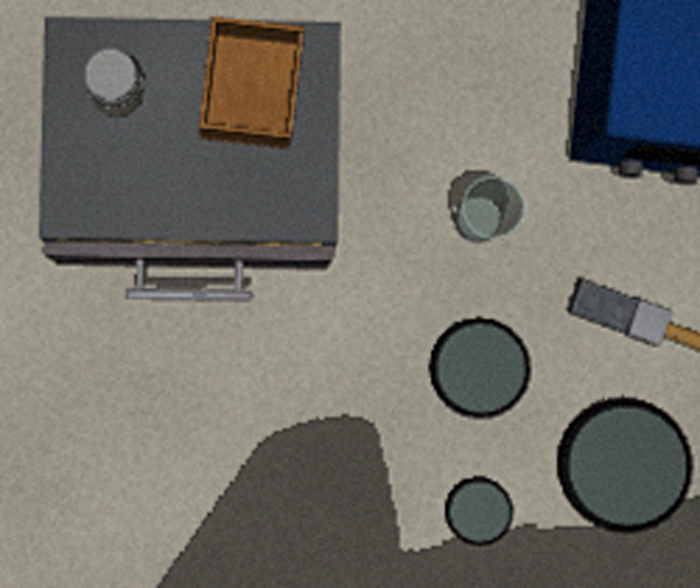

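The crop confirms it: the mirror at (361,221) measures about 105 mm (nominal 110), while the others are about 142 and 70 mm. The handle bar runs from crop (127,294) to (251,296), which is about (235.4,195) to (279.6,195.7) in the full image.

Run:
```python
from h import *
import station
ti=camera_info("top");print(getattr(station,"grasp_offset",None),[n for n in dir(station) if not n.startswith('_')])
e=cast(ti,[[235.4,195.2],[279.6,195.8]],76);print(e.round(1),np.linalg.norm(e[1]-e[0]),e.mean(0))
s=get_state();R=cv2.Rodrigues(np.array([0,0,0.]))[0]
from scipy.spatial.transform import Rotation as Ro
R=Ro.from_euler('xyz',s['eef_rot']).as_matrix()
for p in (e.mean(0)+[-60,0,0],):
  p[2]=250;print(p,(R.T@(p-s['tcp_pos'])).round(1))
```

```text
18.700000000000003 ['MotionError', 'camera', 'camera_info', 'get_state', 'grasp_offset', 'hand_in']
[[587.8 154.2  76. ]
 [588.7  26.6  76. ]] 127.68432707966323 [588.27261737  90.39870652  76.        ]
[528.27261737  90.39870652 250.        ] [ 534.9 -465.8  -18.7]
```

```bash
python3 -m pendant '[40,-35,-4,-9,85,-75,-6,-19,130,-115,-8,-29,175,-155,-10,-39,220,-195,-12,-49,265,-230,-14,-59,310,-270,-16,-69,350,-305,-18,-78]' 0.5 40
cat >> h.py <<'E'
from scipy.spatial.transform import Rotation as Ro
def goto(p,yaw=None):
    s=get_state();R=Ro.from_euler('xyz',s['eef_rot']).as_matrix()
    y=s['eef_rot'][2]
    print("t",round(s['time_s'],2),"tcp",s['tcp_pos'].round(1),"rpy",s['eef_rot'].round(3),"shift",(R.T@(np.array(p)-s['tcp_pos'])).round(1),"twist",None if yaw is None else round(np.degrees(y)-yaw,1), "F",s['wrist_force'].round(2),"w",round(s['gripper_width'],1),"ff",round(float(s['finger_force']),1))
E
python3 -c "
from h import *
goto([528,90,250],91)"
```

```text
time_s: 1.1
tcp_pos: [386.3, -107.0, 249.3]
eef_rot: [3.142, 0.0, 1.6]
wrist_force: [1.4, -1.4, -0.7]
gripper_width: 42.8
finger_force: 0.0
t 1.1 tcp [ 386.3 -107.   249.3] rpy [3.142 0.    1.6  ] shift [192.7 147.4  -0.7] twist 0.7 F [ 1.41 -1.35 -0.71] w 42.8 ff 0.0
```

```bash
python3 -m pendant '[30,25,0,0,65,50,0,0,100,75,0,1,130,100,0,1,160,125,0,1,180,140,0,1,192,147,0,1,192,147,0,1]' 0.3
python3 - <<'E'
from h import *
goto([588,90,90],91)
i=camera_info("wrist");a=camera("wrist");cv2.imwrite("pics/w1.png",a)
print(proj(i,[588,90,76]),proj(i,[588,150,76]),proj(i,[588,30,76]));np.save("w1.npy",np.array([i["K"],i["extrinsics"][:3,:3]],dtype=object),allow_pickle=True)
import pickle;pickle.dump(i,open("w1.pkl","wb"))
E
```

```text
time_s: 2.1
tcp_pos: [527.9, 86.7, 249.0]
eef_rot: [-3.141, 0.0, 1.577]
wrist_force: [-0.8, -0.5, 0.3]
gripper_width: 25.1
finger_force: 0.0
t 2.1 tcp [527.9  86.7 249. ] rpy [-3.141  0.     1.577] shift [  3.   60.2 158.9] twist -0.6 F [-0.75 -0.48  0.27] w 25.1 ff 0.0
[334.04533402 190.03841713] [337.51977661 133.13270059] [330.92318167 241.17419268]
```

View pics/w1.png

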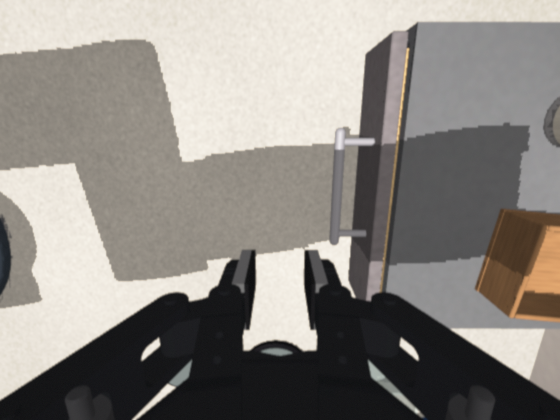

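The wrist view shows the bar running from about (341,129) to (334.5,243), against a predicted (337.5,133) to (331,241).

Run:
```python
from h import *
import pickle;i=pickle.load(open("w1.pkl","rb"))
e=cast(i,[[340.7,130],[334.7,242]],76);print(e.round(1),np.linalg.norm(e[1]-e[0]),e.mean(0), np.degrees(np.arctan2(e[1,0]-e[0,0],e[0,1]-e[1,1])))
f=cast(i,[[415,25],[386,326]],114);print(f,np.degrees(np.arctan2(f[1,0]-f[0,0],f[0,1]-f[1,1])))
m=e.mean(0);goto([m[0],m[1],150],91.0)
```

```text
[[591.1 153.1  76. ]
 [592.4  29.   76. ]] 124.13529986320337 [591.73609489  91.07434708  76.        ] 0.6107236174927791
[[639.11990424 237.62637343 114.        ]
 [647.48102279 -54.95785699 114.        ]] 1.6368840642186815
t 2.15 tcp [527.7  86.1 249.2] rpy [-3.141  0.     1.577] shift [ 4.6 64.1 99.1] twist -0.7 F [-0.29 -0.4   0.73] w 25.5 ff 0.0
```

```bash
python3 -m pendant '[5,30,30,-0.5,5,63,60,-0.5,5,63,100,-0.5,5,63,125,-0.5,5,63,140,-0.5,5,63,155,-0.5,5,63,170,-0.5,5,63,188,-0.5]' 0.3
python3 -m pendant '[0,0,0,0,0,0,0,0,0,0,0,0,0,0,0,0,0,0,0,0,0,0,0,0,0,0,0,0,0,0,0,0]' 0 40
python3 -c "
from h import *
goto([591-165,91-3.5,60],91)"
```

```text
time_s: 3.15
tcp_pos: [591.4, 91.8, 61.1]
eef_rot: [3.14, -0.0, 1.585]
wrist_force: [0.2, 0.3, 0.4]
gripper_width: 25.5
finger_force: 0.0
time_s: 4.15
tcp_pos: [589.8, 91.6, 60.2]
eef_rot: [-3.139, 0.0, 1.585]
wrist_force: [0.3, 0.0, -25.7]
gripper_width: 9.3
finger_force: 38.9
t 4.15 tcp [589.8  91.6  60.2] rpy [-3.139  0.     1.585] shift [  -1.7 -163.9    0.7] twist -0.2 F [  0.32   0.03 -25.73] w 9.3 ff 38.9
```

```bash
python3 -m pendant '[0,-8,0,0,0,-24,0,0,0,-42,0,0,-1,-60,0,0,-1,-80,0,0,-1,-100,0,0,-1,-120,0,0,-1,-140,0,0]' 0.15 40
python3 -m pendant '[0,-2,0,0,0,-5,0,0,0,-8,0,0,0,-10,0,0,0,-12,0,0,0,-14,0,0,0,-16,0,0,0,-16,0,0]'
```

```text
time_s: 5.15
tcp_pos: [451.6, 89.1, 62.9]
eef_rot: [3.138, -0.001, 1.586]
wrist_force: [2.0, 0.5, 0.5]
gripper_width: 12.8
finger_force: 0.8
time_s: 6.15
tcp_pos: [434.7, 88.4, 61.2]
eef_rot: [-3.141, 0.0, 1.585]
wrist_force: [-0.8, 0.0, -0.2]
gripper_width: 12.9
finger_force: 0.0
```

```bash
python3 -m pendant '[0,-1,0,0,0,-2,0,0,0,-3,0,0,0,-4,0,0,0,-5,0,0,0,-6,0,0,0,-7,0,0,0,-8,0,0]'
python3 -c "
from h import *
a=camera('top');cv2.imwrite('pics/top1.png',a)
i=camera('side');cv2.imwrite('pics/side1.png',i)"
```

```text
time_s: 7.15
tcp_pos: [427.0, 88.4, 61.3]
eef_rot: [3.142, -0.0, 1.585]
wrist_force: [0.6, 0.4, -0.6]
gripper_width: 12.9
finger_force: 0.5
```

```bash
python3 -m pendant '[0,-1,0,0,0,-2,0,0,0,-3,0,0,0,-4,0,0,0,-5,0,0,0,-6,0,0,0,-7,0,0,0,-8,0,0]'
```

```text
time_s: 8.25
tcp_pos: [424.2, 88.4, 62.2]
eef_rot: [3.132, 0.0, 1.585]
wrist_force: [41.5, -1.1, -34.0]
gripper_width: 12.8
finger_force: 20.2
```

View pics/top1.png

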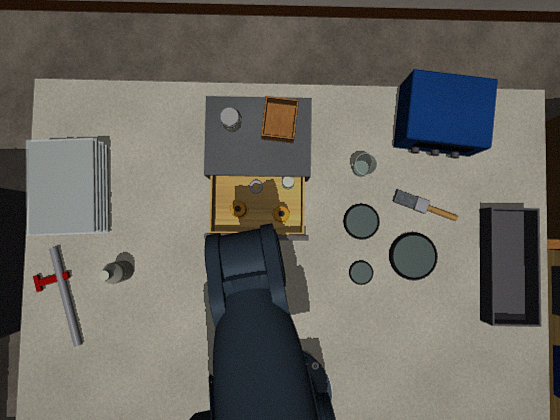

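The drawer is open and on its stop (41 N at x = 424). The two brass cartridges are visible at about (239,209) and (283,213), with the jar and collar behind them.

```bash
python3 -m pendant '[0,6,0,0,0,6,0,0,0,6,0,0,0,6,-15,0,0,6,-50,0,0,6,-100,0,0,6,-150,0,0,6,-190,0]' 0.3
python3 - <<'E'
from h import *
ti=camera_info("top")
a=cv2.imread("pics/top1.png");print(cast(ti,[[239,209],[283,213]],85))
goto([540,90,300],1.2)
i=camera_info("wrist");print(proj(i,[555,150,85]),proj(i,[555,30,85]))
w=camera("wrist");cv2.imwrite("pics/w2.png",w)
E
```

```text
time_s: 9.25
tcp_pos: [424.7, 88.4, 253.3]
eef_rot: [3.141, -0.0, 1.585]
wrist_force: [1.3, 0.4, 0.4]
gripper_width: 25.4
finger_force: 0.0
[[547.62762484 142.02925185  85.        ]
 [538.78875671  15.94139894  85.        ]]
t 9.25 tcp [424.7  88.4 253.3] rpy [ 3.141 -0.     1.585] shift [ -0.  115.4 -46.6] twist 89.6 F [1.27 0.44 0.41] w 25.4 ff 0.0
[407.18742876 136.61400916] [392.55337396 245.41019146]
```

View pics/w2.png

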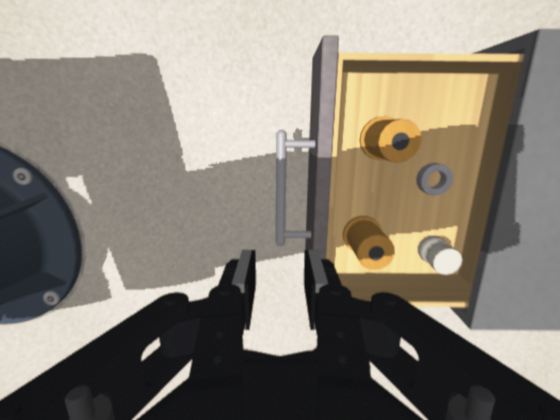

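In the wrist view the cartridge top centres (dark recess) are at (400.5,141) and (376,252). The flange centres on the floor are at about (383,138) and (363,236).

Run:
```python
from h import *
i=camera_info("wrist")
print(cast(i,[[400.5,141],[376,252]],85).round(1),cast(i,[[383,138],[363,236]],26).round(1))
w=cv2.imread("pics/w2.png");hsv=cv2.cvtColor(w,cv2.COLOR_BGR2HSV)
for (u,v) in((400,141),(376,252)):
  g=w[v-14:v+15,u-14:u+15].max(2);m=(g<75).astype(np.uint8);M=cv2.moments(m,True);print(u-14+M['m10']/M['m00'],v-14+M['m01']/M['m00'],M['m00'])
```

```text
[[552.9 145.7  85. ]
 [540.9  19.9  85. ]] [[554.9 146.1  26. ]
 [542.5  16.7  26. ]]
400.5609756097561 143.65040650406505 123.0
375.75384615384615 252.22307692307692 130.0
```

```bash
python3 -m pendant '[8,15,5,10.5,16,35,10,21,24,55,15,31.5,32,75,20,42,40,95,25,52.5,48,112,28,63,55,126,30,73.5,55,126,30,84]' 0.8 60
python3 - <<'E'
from h import *
goto([553.5,145.5,44],1.2)
i=camera_info("wrist");w=camera("wrist");cv2.imwrite("pics/w3.png",w)
print(proj(i,[553,145.5,85]))
E
```

```text
time_s: 10.3
tcp_pos: [556.6, 111.1, 220.4]
eef_rot: [-3.11, 0.002, 0.179]
wrist_force: [0.6, -0.3, 0.5]
gripper_width: 68.3
finger_force: 0.0
t 10.3 tcp [556.6 111.1 220.4] rpy [-3.11e+00  2.00e-03  1.79e-01] shift [  3.4 -28.8 177.4] twist 9.1 F [ 0.57 -0.35  0.49] w 68.3 ff 0.0
[248.21719247 199.02953215]
```

View pics/w3.png

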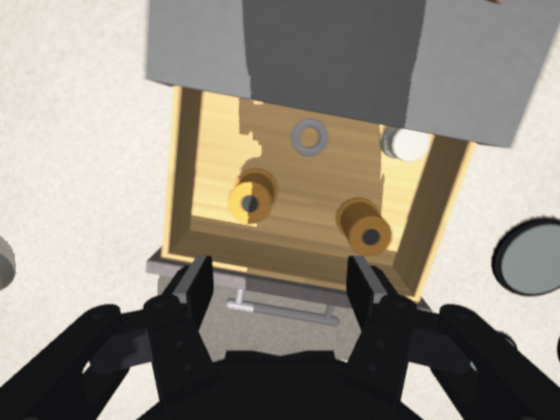

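The recess of cartridge A is at (250,203), where (248,199) was predicted, so my estimate holds. The arm was still moving, so I'll let it settle.

```bash
python3 -m pendant '[3,-10,5,4,3,-20,10,9,3,-29,15,9,3,-29,15,9,3,-29,15,9,3,-29,15,9,3,-29,15,9,3,-29,15,9]' 0.8 60
python3 - <<'E'
from h import *
goto([553.5,145.5,44],1.2)
i=camera_info("wrist");w=camera("wrist");cv2.imwrite("pics/w4.png",w)
h=[proj(i,p) for p in([553,145.5,85],[541,19.5,85])];print(h)
for u,v in h:
  u,v=int(u),int(v);g=w[v-22:v+23,u-22:u+23].max(2);m=(g<70).astype(np.uint8)
  n,l,st,c=cv2.connectedComponentsWithStats(m);k=1+np.argmin(np.hypot(*(c[1:]-22).T)+100*(st[1:,4]<60));p=c[k]+[u-22,v-22];print(p,st[k],cast(i,[p],85))
E
```

```text
time_s: 11.35
tcp_pos: [560.1, 84.6, 207.3]
eef_rot: [-3.065, 0.008, 0.108]
wrist_force: [0.7, -0.3, 0.2]
gripper_width: 68.4
finger_force: 0.0
t 11.35 tcp [560.1  84.6 207.3] rpy [-3.065  0.008  0.108] shift [  1.3 -48.7 167.5] twist 5.0 F [ 0.69 -0.32  0.15] w 68.4 ff 0.0
[array([224.28630771, 204.09874585]), array([355.83661205, 233.03781001])]Traceback (most recent call last):
  File "<stdin>", line 7, in <module>
    return _wrapfunc(a, 'argmin', axis=axis, out=out, **kwds)
    return bound(*args, **kwds)
ValueError: attempt to get argmin of an empty sequence
```

```bash
python3 -c "
from h import *
s=get_state();print(s['qpos'].round(3),s['dq'].round(3),s['wrist_force'],s['joint_efforts'].round(1))"
```

```text
[0.107 0.363 0.105 1.32  0.076 3.141] [-0.002  0.002 -0.001  0.    -0.    -0.001] [-0.09059661  0.05944353  0.15379779] [  0.1 -82.   48.6   0.1   0.4   0. ]
```

Joint 6 is at its limit (3.14), so I'll use the half-turn-equivalent grasp, twisting back toward yaw of about 181°.

```bash
python3 -m pendant '[0,0,-5,-10,0,0,-10,-20,0,0,-15,-30,0,0,-20,-40,0,0,-25,-50,0,0,-30,-60,0,0,-30,-70,0,0,-30,-80]' 0.8 60
python3 -c "
from h import *
goto([553.5,145.5,240],181.2);print(get_state()['qpos'].round(3))"
```

```text
time_s: 12.4
tcp_pos: [560.6, 82.2, 237.2]
eef_rot: [-3.121, -0.074, 1.509]
wrist_force: [0.1, 0.1, -0.1]
gripper_width: 68.7
finger_force: 0.0
t 12.4 tcp [560.6  82.2 237.2] rpy [-3.121 -0.074  1.509] shift [ 62.8 -10.9   2.1] twist -94.7 F [ 0.12  0.13 -0.08] w 68.7 ff 0.0
[0.103 0.36  0.176 1.395 0.076 1.735]
```

The limit left a 4.3° lean along world y. With the fingers closing along world x, the lean is about the closing axis, so cartridges stay upright. I'll use that and check the clearances.

Run:
```python
from h import *
i=camera_info("wrist");w=camera("wrist");cv2.imwrite("pics/w5.png",w)
for X in([553,145.5,85],[541,19.5,85]):
  u,v=proj(i,X);print(u,v)
  for r in(26,):
    u,v=int(u),int(v);g=w[max(0,v-r):v+r,u-r:u+r].max(2);m=(g<75).astype(np.uint8)
    n,l,st,c=cv2.connectedComponentsWithStats(m)
    for k in range(1,n):
      if st[k,4]>50:p=c[k]+[u-r,max(0,v-r)];print(p,st[k],cast(i,[p],85).round(1))
```

```text
270.27824090543425 145.79690301374228
266.97294367658606 265.48188899640627
[263.89440994 264.35403727] [ 17  19  15  14 161] [[537.8  21.   85. ]]
```

View pics/w5.png

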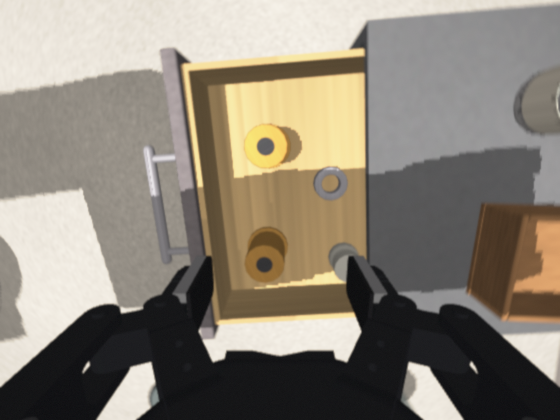

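Cartridge A's recess is at (265.5,146.5) and B's at (264,264.5). The collar is at (330,183) and the jar at (345,257), both well clear in x. Averaged positions are A ≈ (550,145) and B ≈ (539,20.5).

Run:
```python
from h import *
goto([550,146.5,140],95); goto([550,146.5,45],95)
```

```text
t 12.45 tcp [560.6  82.2 237.2] rpy [-3.122 -0.074  1.518] shift [ 56.3 -11.9 101.9] twist -8.0 F [-1.14  0.75 -0.48] w 68.5 ff 0.0
t 12.45 tcp [560.6  82.2 237.2] rpy [-3.122 -0.074  1.518] shift [ 49.2 -10.1 196.6] twist -8.0 F [-1.14  0.75 -0.48] w 68.5 ff 0.0
```

```bash
python3 -m pendant '[15,-3,0,-3,30,-6,10,-6,45,-9,30,-8,56,-12,55,-8,55,-12,80,-8,54,-12,110,-8,54,-12,110,-8,54,-12,110,-8]' 0.7 60
python3 - <<'E'
from h import *
goto([550,146.5,45],95)
i=camera_info("wrist");w=camera("wrist");cv2.imwrite("pics/w6.png",w);print(proj(i,[550,145,85]),proj(i,[550,145,22]))
E
```

```text
time_s: 13.45
tcp_pos: [550.6, 145.6, 132.6]
eef_rot: [-3.132, -0.076, 1.644]
wrist_force: [-0.4, -0.0, 0.6]
gripper_width: 59.8
finger_force: 0.0
t 13.45 tcp [550.6 145.6 132.6] rpy [-3.132 -0.076  1.644] shift [-5.7  0.3 87.4] twist -0.8 F [-0.42 -0.03  0.65] w 59.8 ff 0.0
[277.90652359 239.52186458] [278.96334262 218.01338444]
```

View pics/w6.png

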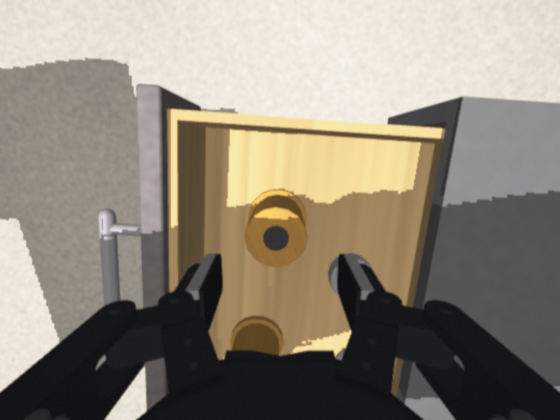

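The recess is at (276,238), where (278,239.5) was predicted, so the gripper is aligned within about 2 mm. I'll descend, close, and lift 45 mm.

```bash
python3 -m pendant '[-1,0,15,-1,-2,0,30,-1,-3,0,45,-1,-4,-1,60,-1,-5,-1,75,-1,-5,-1,85,-1,-5,-1,87,-1,-5,-1,87,-1]' 0.7 60
python3 -m pendant '[0,0,0,0,0,0,0,0,0,0,0,0,0,0,0,0,0,0,0,0,0,0,0,0,0,0,0,0,0,0,0,0]' 0 60
python3 -m pendant '[-1,0,-8,0,-1,0,-18,0,-2,0,-28,0,-3,0,-38,0,-3,0,-45,0,-3,0,-45,0,-3,0,-45,0,-3,0,-45,0]'
python3 -c "
from h import *
goto([550,145,45])"
```

```text
time_s: 14.5
tcp_pos: [548.7, 146.6, 44.8]
eef_rot: [-3.133, -0.076, 1.661]
wrist_force: [0.4, -0.1, 0.3]
gripper_width: 59.7
finger_force: 0.0
time_s: 15.5
tcp_pos: [549.2, 146.5, 45.5]
eef_rot: [-3.134, -0.076, 1.661]
wrist_force: [0.6, -1.7, 5.8]
gripper_width: 43.4
finger_force: 62.0
time_s: 16.5
tcp_pos: [549.2, 140.1, 88.9]
eef_rot: [-3.132, -0.076, 1.661]
wrist_force: [-0.2, 0.5, -2.4]
gripper_width: 43.0
finger_force: 61.4
t 16.5 tcp [549.2 140.1  88.9] rpy [-3.132 -0.076  1.661] shift [ 1.4  1.7 44.1] twist None F [-0.19  0.47 -2.37] w 43.0 ff 61.4
```

About 2.4 N, so A is the lighter one (roughly 0.24 kg). I'll put it back in the same place, release, and rise.

```bash
python3 -m pendant '[1,0,10,0,1,0,20,0,2,0,30,0,3,0,38,0,3,0,42,0,3,0,44,0,3,0,45,0,3,0,45,0]'
python3 -m pendant '[0,0,0,0,0,0,0,0,0,0,0,0,0,0,0,0,0,0,0,0,0,0,0,0,0,0,0,0,0,0,0,0]' 0.7 60
python3 -m pendant '[2,0,-15,0,4,0,-35,0,6,0,-55,0,8,0,-75,0,9,0,-95,0,10,0,-115,0,10,0,-125,0,10,0,-125,0]'
python3 - <<'E'
from h import *
goto([539,22,135],95)
i=camera_info("wrist");w=camera("wrist");cv2.imwrite("pics/w7.png",w);print(proj(i,[549,145,85]),proj(i,[539,20.5,85]))
E
```

```text
time_s: 17.5
tcp_pos: [549.4, 146.5, 45.5]
eef_rot: [-3.135, -0.076, 1.661]
wrist_force: [1.1, -2.1, 5.2]
gripper_width: 43.5
finger_force: 62.0
time_s: 18.5
tcp_pos: [548.5, 146.5, 44.6]
eef_rot: [-3.133, -0.076, 1.661]
wrist_force: [0.2, 0.1, 0.4]
gripper_width: 60.1
finger_force: 0.0
time_s: 19.5
tcp_pos: [549.9, 147.1, 170.8]
eef_rot: [-3.134, -0.076, 1.661]
wrist_force: [0.0, 0.5, -0.3]
gripper_width: 59.7
finger_force: 0.0
t 19.5 tcp [549.9 147.1 170.8] rpy [-3.134 -0.076  1.661] shift [-126.   -21.9   26.4] twist 0.2 F [ 0.04  0.48 -0.31] w 59.7 ff 0.0
[277.93197725 226.91796327] [254.58803333 358.23283866]
```

View pics/w7.png

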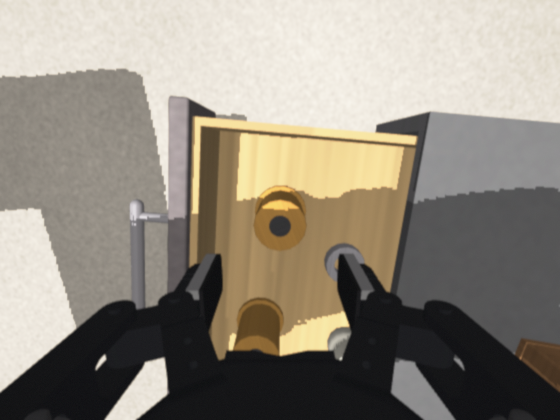

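A stands upright at (280,226), where it was predicted. Moving on to B.

```bash
python3 -m pendant '[-25,-4,5,0,-55,-9,10,0,-85,-14,16,0,-110,-19,22,0,-126,-22,27,0,-126,-22,27,0,-126,-22,27,0,-126,-22,27,0]'
python3 - <<'E'
from h import *
goto([539,22,45],95)
i=camera_info("wrist");w=camera("wrist");cv2.imwrite("pics/w8.png",w);print(proj(i,[539,20.5,85]))
u,v=map(int,proj(i,[539,20.5,85]));r=24;g=w[v-r:v+r,u-r:u+r].max(2);m=(g<45).astype(np.uint8)
n,l,st,c=cv2.connectedComponentsWithStats(m)
for k in range(1,n):
  if st[k,4]>50:p=c[k]+[u-r,v-r];print(p,st[k],cast(i,[p],85).round(1))
cv2.imwrite("pics/w8c.png",cv2.resize(w[150:350,150:400],None,fx=2,fy=2))
E
```

```text
time_s: 20.55
tcp_pos: [538.7, 22.7, 133.9]
eef_rot: [-3.133, -0.076, 1.662]
wrist_force: [-0.9, -0.4, -0.1]
gripper_width: 59.7
finger_force: 0.0
t 20.55 tcp [538.7  22.7 133.9] rpy [-3.133 -0.076  1.662] shift [-7.5  1.  88.6] twist 0.2 F [-0.95 -0.41 -0.06] w 59.7 ff 0.0
[278.99684024 241.21219278]
```

View pics/w8c.png

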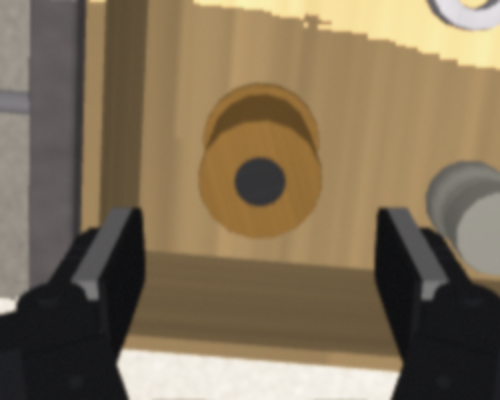

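B's recess is at (280,240.5), where (279,241) was predicted, so it is aligned. I'll descend, grip harder, and lift.

```bash
python3 -m pendant '[-1,0,15,0,-2,0,30,0,-3,1,45,0,-5,1,60,0,-6,1,75,0,-7,1,85,0,-7,1,88,0,-7,1,88,0]' 0.7 80
python3 -m pendant '[0,0,0,0,0,0,0,0,0,0,0,0,0,0,0,0,0,0,0,0,0,0,0,0,0,0,0,0,0,0,0,0]' 0 80
python3 -m pendant '[1,0,-8,0,1,0,-18,0,2,0,-28,0,3,0,-38,0,3,0,-45,0,3,0,-45,0,3,0,-45,0,3,0,-45,0]'
python3 -c "
from h import *
goto([539,26,150])
goto([523,-222,153])"
```

```text
time_s: 21.6
tcp_pos: [538.8, 21.7, 45.5]
eef_rot: [-3.133, -0.076, 1.661]
wrist_force: [-0.0, -0.5, 0.2]
gripper_width: 60.0
finger_force: 0.0
time_s: 22.6
tcp_pos: [539.5, 21.7, 46.2]
eef_rot: [-3.134, -0.076, 1.661]
wrist_force: [0.3, -0.5, 6.3]
gripper_width: 42.8
finger_force: 82.3
time_s: 23.6
tcp_pos: [538.9, 21.3, 90.1]
eef_rot: [-3.132, -0.076, 1.661]
wrist_force: [0.1, -0.2, -3.7]
gripper_width: 42.7
finger_force: 82.1
t 23.6 tcp [538.9  21.3  90.1] rpy [-3.132 -0.076  1.661] shift [  9.2  -0.1 -59.3] twist None F [ 0.14 -0.15 -3.68] w 42.7 ff 82.1
t 23.6 tcp [538.9  21.3  90.1] rpy [-3.132 -0.076  1.661] shift [-235.4  -38.5  -80.6] twist None F [ 0.14 -0.15 -3.68] w 42.7 ff 82.1
```

Run:
```python
from h import *
f=[]
for k in range(10):
  camera("wrist");f.append(get_state()['wrist_force'][2])
print(np.round(f,2),np.mean(f))
```

```text
[-4.05 -4.17 -5.07 -4.52 -4.2  -4.22 -5.27 -4.67 -5.14 -4.72] -4.602070659723196
```

The mean is 4.6 N against 2.4 N for A, so B is the heavy one. I'll lift it clear and carry it to the mirror.

```bash
python3 -m pendant '[2,0,-12,0,4,0,-28,0,6,0,-44,0,8,0,-58,0,0,-1,-66,0,-12,-3,-68,0,-30,-6,-69,0,-50,-9,-70,0]'
python3 -m pendant '[-22,-4,0,0,-46,-8,0,0,-70,-11,0,0,-94,-15,0,0,-118,-19,0,0,-140,-23,0,0,-155,-26,0,0,-165,-28,0,0]'
python3 -c "
from h import *
goto([523,-222,140])"
```

```text
time_s: 25.1
tcp_pos: [535.4, -36.0, 156.1]
eef_rot: [-3.132, -0.076, 1.661]
wrist_force: [-0.2, -0.8, -4.6]
gripper_width: 42.7
finger_force: 82.3
time_s: 26.1
tcp_pos: [522.4, -201.9, 144.0]
eef_rot: [-3.132, -0.076, 1.66]
wrist_force: [0.1, -0.5, -4.2]
gripper_width: 43.4
finger_force: 82.3
t 26.1 tcp [ 522.4 -201.9  144. ] rpy [-3.132 -0.076  1.66 ] shift [-20.3  -1.1   2.4] twist None F [ 0.1  -0.54 -4.15] w 43.4 ff 82.3
```

```bash
python3 -m pendant '[-4,0,0,0,-9,0,1,0,-14,-1,2,0,-18,-1,2,0,-20,-1,2,0,-20,-1,2,0,-20,-1,2,0,-20,-1,2,0]'
python3 - <<'E'
from h import *
goto([523,-222,140])
a=camera("top");b=camera("side")
ti=camera_info("top");si=camera_info("side")
x=proj(si,[523,-222,85]);print(x,proj(si,[523,-223,12]),proj(si,[550,145,50]))
cv2.imwrite("pics/fin.png",np.hstack([cv2.resize(b[110:290,150:420],(480,320)),cv2.resize(a[90:270,200:400],(320,320))]))
E
```

```text
time_s: 27.1
tcp_pos: [523.5, -220.5, 140.8]
eef_rot: [-3.133, -0.076, 1.661]
wrist_force: [-0.3, -0.1, -4.5]
gripper_width: 42.9
finger_force: 82.3
t 27.1 tcp [ 523.5 -220.5  140.8] rpy [-3.133 -0.076  1.661] shift [-1.5 -0.7  0.7] twist None F [-0.32 -0.12 -4.47] w 42.9 ff 82.3
[339.68302186 178.98808686] [338.84987397 197.26869427] [258.14152735 235.6826085 ]
```

View pics/fin.png

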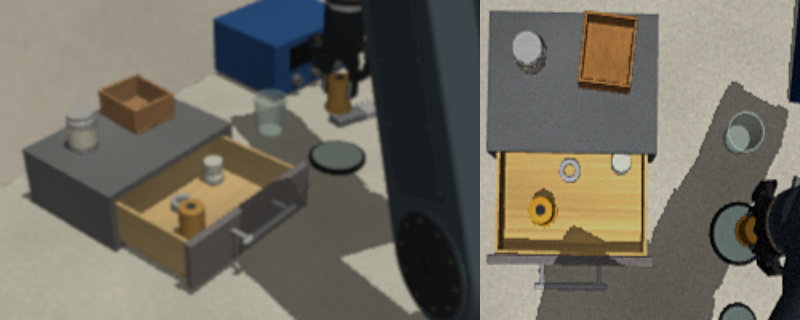

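The heavy cartridge hangs upright above the mirror, directly over the disc in both views. The light one stands in the open drawer, and the beaker and brush are unmoved.

```bash
python3 -c "
from station import *
print(hand_in())"
```

```text
the job is handed in; nothing more can be done
None
```

I handed the job in with the drawer pulled to its stop, the lighter cartridge (about 2.4 N) standing upright in it, and the heavier one (about 4.6 N) held upright about 10 cm above the middle of the mirror; no verdict came back.

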